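# Wedge the moulding board up to the height gauge

### The job

Take the pale wooden wedge, lay it flat on the bench in front of the hinged moulding board and slide it, thin end first, under the board's steel nose bar until the nose rises to the height mark and is nipped snugly against the underside of the red gauge bar. Stop as soon as you feel it bear: it must be left pressing on the gauge with some 2 to 15 N, and at no time harder than 25 N, not even as you let go. Ease off, let go gently and move clear, leaving the wedge flat and holding the board there; keep the gripper off the board and the gauge, and leave the mallet, tin and trowel alone.

Things in the scene. Friction and masses are not known exactly. Their poses are not given: they have to be found in the camera images.
- station: Fixed steel station. Origin: on the bench (z=0) under the middle of the nose bar. +x points level from nose to hinge: the wedge goes in that way, from the -x side; y runs along the nose. At x=0: two rest blocks 10 mm high at y=+-74 to +-92 mm and two steel columns, 12 mm across, 64 mm high, at y=+-115 mm. The wedge goes in the 148 mm gap between the blocks; the bench before it is clear
- board: Hinged plywood board 186 mm wide, with a brown wooden frame on it (front face 60 mm behind the nose, top 80 mm up). Origin: middle of the hinge, 240 mm along station +x, 16 mm up; axes as the station's at rest. Its free front edge is the nose, a round steel bar 12 mm thick, 180 mm long, underside 10 mm above the bench at rest; 4 to 6 N of weight rest on it. Falls back if not held
- nose_top (a point): Top of the middle of the nose bar (on the board), 22 mm above the bench at rest; it must come up to the gauge bar's underside
- gauge: Red height gauge: fixed bar above the nose, 16 mm (station x) by 200 mm by 12 mm high, on clamps (26x30x18 mm, 3 mm lower than the bar) on the columns. Its underside is the height mark, 27 to 33 mm above the bench, different each time. Origin: centre of the underside; axes as the station's. Stiff: gives under 1 mm at 25 N, so 1 mm more of wedge travel adds about 5 N
- wedge: Loose pale wooden wedge, 150 mm long, 44 mm wide, 160 g, flat on the bench. Origin: centre of its underside. +x to the thin tip (x=75 mm, 3 mm thick); top slopes evenly, 1 in 5, to 26 mm at x=-40 mm; from x=-75 to -40 mm the head, a block 30 mm wide (y) up to z=48 mm. Self-locking. Pushing under the board's weight takes a steady 5 to 12 N, far more once the nose bears; let go under load it kicks
- wedge_head (a point): Grip point in the wedge's head: block 30 mm wide, 35 mm long, with a teal band; 36 mm above the underside, at wedge x=-57.5 mm. Grip across the 30 mm from above. Before letting go take the push back (the wedge stays) and slacken the grip: fingers that drag the head up as they open drive the nose hard on the gauge
- wedge_tip (a point): Middle of the wedge's thin end, at its underside, wedge x = +75 mm
- mallet: Bystander: loose mallet, 260 mm long, lying on the bench
- tin: Bystander: loose steel tin, 72 mm across, 85 mm high, standing
- trowel: Bystander: loose flat trowel, 240 mm long, lying on the bench
Mind the look-alikes: they are no part of the job. Of the things like the wedge, leave any that is black or orange; of the rest the larger one is meant.

How it is judged:
By the outcome, as a careful person would: the job done as asked, in the order asked, and still so for the second after the job is handed in, with the robot touching nothing.
It also fails if it takes over 69 s, if anything falls off the work surface, if the arm or the gripper's body presses on something with over 40 N, if the wrist force passes 120 N, or if a joint passes its speed limit or range.

### The arm

A 7-joint arm with a two-finger parallel gripper is mounted at the origin on the work surface. World frame = base frame: x ahead of the robot, y to its left, z up, the work surface at z = 0. Lengths are in m, angles in rad, forces in N, time in s.
With the tool pointing down it reaches from about 0.4 to 0.75 m from the base axis. Payload 19.5 kg.
Tool frame: the origin (TCP) lies at the centre of the arm's flange, where the gripper is bolted on; the fingertips stand 173 mm ahead of it and the grasp point (between the pads) lies 155 mm ahead of it; z points along the fingers, y is the line along which they close (so a half turn about z gives the same grasp; the last joint's range is limited). The gripper opens to 85 mm and grips with 20 to 120 N. Pads are 22 mm wide; open, the fingers measure 114 mm over their backs; the gripper's body (76 mm by 85 mm) begins 54 mm behind the grasp point. The pads swing forward as they close: fully open they stand 13 mm farther back than shut.
Start: joints at [-1.327, 0.707, -0.028, 1.485, 0.022, 0.951, -0.075], TCP at [0.162, 0.552, 0.405] pointing down, gripper open.
Joint ranges: [-2.71, 2.71], [-0.32, 2.16], [-1.57, 1.52], [0, 2.45], [-1.46, 4.6], [0, 2.02], [-2.83, 2.83]. Speed limits (rad/s): [1.89, 1.89, 2.57, 2.57, 3.01, 3.01, 3.01].

### API

Orientations are given as a 3x3 rotation matrix whose columns are the frame's x, y, z axes.
In Python, from station import bot gives the robot as it stands. Calls block until the motion is done:
- bot.goto(position, orientation): joint-space move of the TCP to a pose.
- bot.line_to(position, rotation=None, velocity=0.15): straight line of the TCP; rotation=None keeps the orientation; velocity is the mean speed in m/s.
- bot.set_joints(angles): joint-space move.
- bot.move_gripper(opening): finger opening in m; the grip force is fixed at half the most; returns when the fingers have stopped.
- bot.wait(seconds).
- bot.solve_ik(position, orientation): joint angles nearest the present ones, or None.
- bot.snapshot(name): name is "side" or "top" or "wrist"; returns (picture, depth): 384x512x3 uint8, red, green, blue; 384x512 float32, m along the optical axis (not along the pixel's ray), 0 where there is no reading.
- bot.calibration(name): a dict with "fov_y" (degrees; the focal length in pixels is half the picture's height over the tangent of half this angle, whatever the lens; pixels are square), "cx", "cy" (the principal point, pixels), "position" and "orientation" of the camera in the world. Camera axes: x right, y up, looking along -z (the intrinsics and any distortion apply to the point x, -y, -z); pixel columns grow to the right and rows downward; lengths in m; the calibration is good to about 2 mm. A picture is of the moment at which its call begins: read the wrist's pose just before it. calibration takes no time and is no camera call; for the wrist camera it gives the pose at the moment of the call.
A pose or a line that the arm cannot do raises bot.Unreachable and nothing moves.
- bot.finish_job(): hands the job in; it is judged then, once.
Readings, each from a call of its own:
- bot.current_t(): time.
- bot.current_joint_pos(): joint angles.
- bot.current_joint_velocities(): joint speeds.
- bot.current_effort(): joint torques, N m.
- bot.current_tcp_pos(): TCP position.
- bot.current_tcp_rot(): TCP orientation.
- bot.current_ft_force(): force on the tool from outside, world axes, zero at the start.
- bot.current_wrist_torque(): the same for the moment, N m.
- bot.current_gripper_width(): finger opening in m.
- bot.current_grasp_force(): force on a finger pad.
Only numpy, scipy, OpenCV 4.12 (cv2) and the standard library are available. Lean on these libraries where they do the work, as an engineer would, in place of code of your own. Each camera call takes 0.05 s, during which the arm holds its last target. There are 200 camera calls.

## Working session

There is one attempt and no reset: what is moved stays moved. The work goes in short steps, each a Python script; the robot and the scene stay as the last script left them, time stands still between calls to the robot, and variables do not carry over. Pictures are saved under pics/ and viewed, at most 10 in all, crops included, and the job is handed in when it is done.

```bash
ls; mkdir -p pics; python3 - <<'E'
from station import bot
import cv2,numpy as np
for n in("top","side"):
    p,d=bot.snapshot(n); np.savez(f"pics/{n}.npz",p=p,d=d)
    cv2.imwrite(f"pics/{n}0.png",p[:,:,::-1]); print(n,bot.calibration(n),(d==0).mean())
E
```

```text
pics
top {'fov_y': 49.08764388534024, 'cx': 252.23200054854172, 'cy': 190.83420009235604, 'position': array([ 0.32530488, -0.10312258,  1.11623083]), 'orientation': array([[ 0.02321236,  0.98784625, -0.15369116],
       [-0.99960624,  0.02050925, -0.01915029],
       [-0.01576545,  0.15407516,  0.98793334]])} 0.004099527994791667
side {'fov_y': 47.868473802858674, 'cx': 259.1830326156092, 'cy': 192.41857918208444, 'position': array([ 0.03339307, -0.93239631,  0.78208178]), 'orientation': array([[ 0.88475322,  0.27548908, -0.37592221],
       [-0.46605414,  0.52694992, -0.71071607],
       [ 0.00229766,  0.80400843,  0.59461346]])} 0.0041961669921875
```

View pics/top0.png

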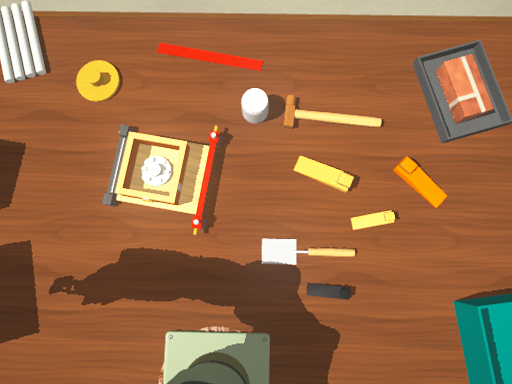

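View pics/side0.png

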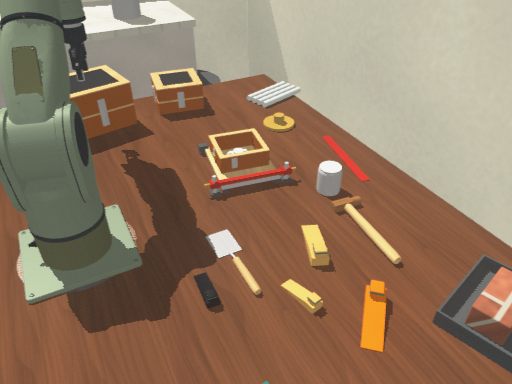

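Top view: the large pale wedge is at px (324,174), with its head at (343,182) and its tip at about (297,163). The red gauge runs from (215,130) to (196,228), with the hinge to the left of it, so station +x is roughly world +y. The smaller wedge (373,220), the black one and the orange one are the decoys.

```bash
cat > h.py <<'E'
import numpy as np,cv2
def cloud(d,c,h=384):
    f=h/2/np.tan(np.radians(c["fov_y"])/2); v,u=np.indices(d.shape)
    P=np.stack([(u-c["cx"])/f*d,-(v-c["cy"])/f*d,-d],-1)
    return P@np.array(c["orientation"]).T+np.array(c["position"])
def rect(xy):
    (c,s,a)=cv2.minAreaRect((xy*1000).astype(np.float32)); b=cv2.boxPoints((c,s,a))
    e=[b[1]-b[0],b[2]-b[1]]; l=max(e,key=np.linalg.norm)
    return np.array(c)/1000,sorted(s),l/np.linalg.norm(l)
def blob(m,u,v):
    n,L=cv2.connectedComponents(m.astype(np.uint8)); return L==L[v,u]
E
cat > m.py <<'E'
from station import bot
from h import *
for n,ws,gs in(("top",(324,174),(205,180)),("side",(313,240),(250,180))):
    z=np.load(f"pics/{n}.npz"); p,d=z["p"],z["d"]; P=cloud(d,bot.calibration(n))
    hsv=cv2.cvtColor(p,cv2.COLOR_RGB2HSV); H,S,V=[hsv[...,i].astype(int) for i in range(3)]
    W=blob((H>18)&(H<35)&(V>120)&(d>0),*ws)&(P[...,2]>.002)
    q=P[W]; c,s,a=rect(q[:,:2]); hd=q[q[:,2]>.044]; hc,hs,ha=rect(hd[:,:2])
    print(n,"wedge",W.sum(),c,s,a,"zmax",np.percentile(q[:,2],[1,50,98]),"head",hc,hs,ha,np.median(hd[:,2]))
    R=((H<6)|(H>174))&(S>180)&(V>130)&(d>0)
    y0=P[...,1]; R&=(np.hypot(*(np.moveaxis(P[...,:2],-1,0)-P[gs[1],gs[0],:2][:,None,None]))<.14)
    q=P[R]; t=q[q[:,2]>np.percentile(q[:,2],90)-.006]; c,s,a=rect(t[:,:2])
    print(" gauge",R.sum(),c,s,a,"z",np.percentile(q[:,2],[2,20,50,80,98]))
    t=P[(np.abs(P[...,0]-.4)<.03)&(np.abs(P[...,1]+.05)<.1)&(P[...,2]<.02)]; print(" bench z",np.median(t[:,2]))
E
python3 m.py
```

```text
top wedge 963 [ 0.54994525 -0.26873761] [44.84876251220703, 150.17921447753906] [0.38877374 0.9213332 ] zmax [0.00318457 0.01862323 0.05049944] head [ 0.52758038 -0.32044043] [30.685792922973633, 34.38896560668945] [0.34613976 0.93818295] 0.04864193692390073
 gauge 589 [0.52164746 0.03951649] [26.45184898376465, 257.90673828125] [ 0.98885006 -0.1489146 ] z [0.03850988 0.04143761 0.04340219 0.04544279 0.04841765]
 bench z 0.0009131506340539497
side wedge 490 [ 0.54776398 -0.26689706] [43.9022216796875, 149.7948760986328] [0.39901742 0.9169434 ] zmax [0.00348262 0.01794102 0.04987469] head [ 0.52528076 -0.31852225] [28.299537658691406, 35.5575065612793] [0.3858238  0.92257255] 0.047980144666905145
 gauge 231 [0.51927478 0.04112077] [25.103548049926758, 257.2877502441406] [ 0.98868495 -0.15000722] z [0.03935435 0.04117237 0.04257027 0.04416946 0.04693204]
 bench z 0.00021881408502938404
```

```bash
cat >> h.py <<'E'
S0=np.array([.5205,.0403]); SX=np.array([.1495,.9888]); SX/=np.linalg.norm(SX)
def rotd(ax,s=1):   # tool down, fingers closing across ax
    y=s*np.array([-ax[1],ax[0],0]); z=np.array([0,0,-1.]); return np.stack([np.cross(y,z),y,z],1)
E
cat >> m.py <<'E'
    wc=np.array([.5489,-.2678]); a=np.array([.394,.919]);a/=np.linalg.norm(a); q=P[W]; r=q[:,:2]-wc; x=r@a; y=r@np.array([-a[1],a[0]])
    k=(x<-.043)&(abs(y)>.0175); print(" shoulder",k.sum(),np.round(np.percentile(q[k,2],[5,25,50,75,95]),3) if k.sum() else "")
    for lo in range(-40,75,23):
        k=(x>lo/1e3)&(x<lo/1e3+.005);print(lo,np.median(q[k,2]).round(4),end=" ")
hp=wc-a*.0575; print("head",hp)
for s in(1,-1):
    print(s,bot.solve_ik([*hp,.291],rotd(a,s)),bot.solve_ik([*(S0-.055*SX),.191],rotd(SX,s)))
print(bot.current_ft_force(),bot.current_t())
E
python3 m.py|tail -9
```

```text
shoulder 22 [0.022 0.024 0.025 0.027 0.029]
-40 0.0265 -17 0.021 6 0.0165 29 0.0122 52 0.0074 head [ 0.5262427  -0.32064786]
1 [ 0.84167267  1.00937364 -0.79033397  1.43743623  0.7809738   1.02450115
  2.60937798] [ 0.33789139  1.07012449 -0.72148636  1.87395613  1.14687535  0.68891758
  1.88810449]
-1 [ 0.48976315  0.91038919  0.01199049  1.45088214 -0.01345926  0.78040143
  0.10166055] [-0.06344852  0.97735431  0.05307352  1.88680732 -0.15900589  0.28145364
 -0.03095818]
[-0.21598432  0.85297421  0.3212222 ] 0.1
```

Shoulders 44 mm wide run beside the head at z=26 mm, so I'll grip with the fingertips just above them.

```bash
python3 - <<'E'
from station import bot
from h import *
a=np.array([.394,.919]);a/=np.linalg.norm(a); hp=np.array([.52624,-.32065]); R=rotd(a,-1)
bot.goto([*hp,.30],R); f0=bot.current_ft_force(); print("f0",f0,bot.current_t())
p,d=bot.snapshot("wrist"); cv2.imwrite("pics/wrist1.png",p[:,:,::-1])
bot.line_to([*hp,.202],velocity=.1); print(bot.current_ft_force())
bot.move_gripper(.036); print(bot.current_gripper_width(),bot.current_ft_force())
bot.move_gripper(.02); print(bot.current_gripper_width(),bot.current_grasp_force(),bot.current_ft_force(),bot.current_tcp_pos(),bot.current_t())
p,d=bot.snapshot("side"); cv2.imwrite("pics/side1.png",cv2.resize(p[150:300,220:420,::-1],(800,600)))
E
```

```text
f0 [-0.81821491 -0.378444   -0.10464118] 3.4167
[-0.4641725   0.03787778  0.75445428]
0.03570593451441081 [ 0.00912811  0.0403942  -0.34159838]
0.028935101422355218 59.794217348098755 [-0.68757724  0.39002133  4.96284326] [ 0.52625305 -0.32063884  0.20221588] 5.3583
```

View pics/side1.png

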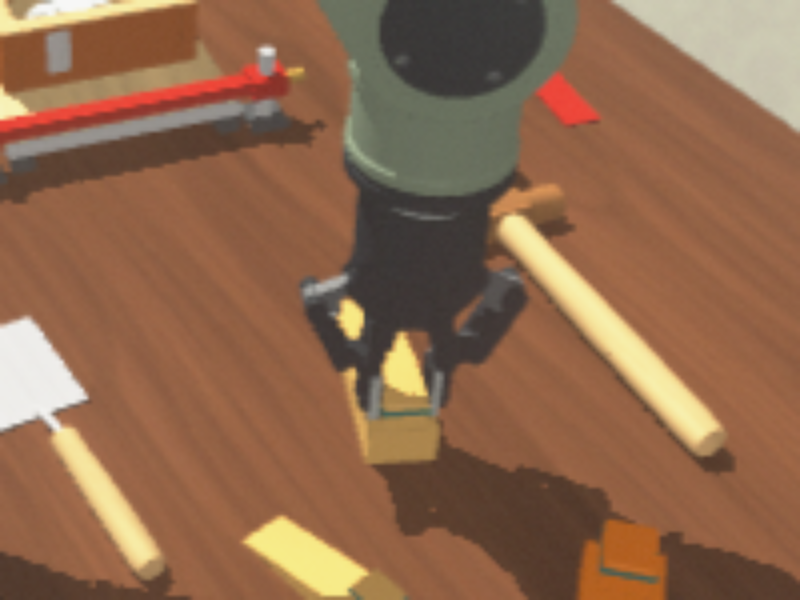

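The head is gripped between the fingers, which sit clear of the shoulders (head at px 400,420 in the crop). Next I lift it slightly, carry it to the front of the board and lower it.

```bash
cat >> h.py <<'E'
def force(bot,n=5):
    F=[]
    for _ in range(n): F.append(bot.current_ft_force()); bot.wait(.02)
    return np.mean(F,0)
def sx(bot): return (np.array(bot.current_tcp_pos())[:2]-S0)@SX
E
python3 - <<'E'
from station import bot
from h import *
p=np.array(bot.current_tcp_pos()); R=rotd(SX,-1)
bot.line_to([p[0],p[1],.214],velocity=.08); print("air",force(bot))
t=S0-.1625*SX
bot.line_to([*t,.214],R,velocity=.1); print("air",force(bot),bot.current_t())
bot.line_to([*t,.2035],velocity=.05); print(bot.current_tcp_pos(),force(bot))
for z in (.2028,.2022,.2016):
    F=force(bot)
    if F[2]>2.5: break
    bot.line_to([*t,z],velocity=.02); print(z,force(bot))
print(bot.current_wrist_torque(),bot.current_grasp_force(),bot.current_t())
for n in("side","top"):
    p,d=bot.snapshot(n); np.savez(f"pics/{n}2.npz",p=p,d=d)
    cv2.imwrite(f"pics/{n}2.png",cv2.resize(p[100:250,150:350,::-1],(800,600)))
E
```

```text
air [-0.07208693 -0.0285748  -1.81854061]
air [ 0.00200647  0.03204543 -1.83241656] 8.05
[ 0.49612103 -0.12038909  0.20310466] [ 0.1060709  -0.38078281 -1.55744637]
0.2028 [-0.20794274 -0.13892346 -1.59447866]
0.2022 [-0.02863142 -0.41211243 -0.12317956]
0.2016 [-3.49109507  0.8372023  14.77026532]
[0.11459354 0.49785901 0.01230313] 61.269739866256714 9.7417
```

View pics/side2.png

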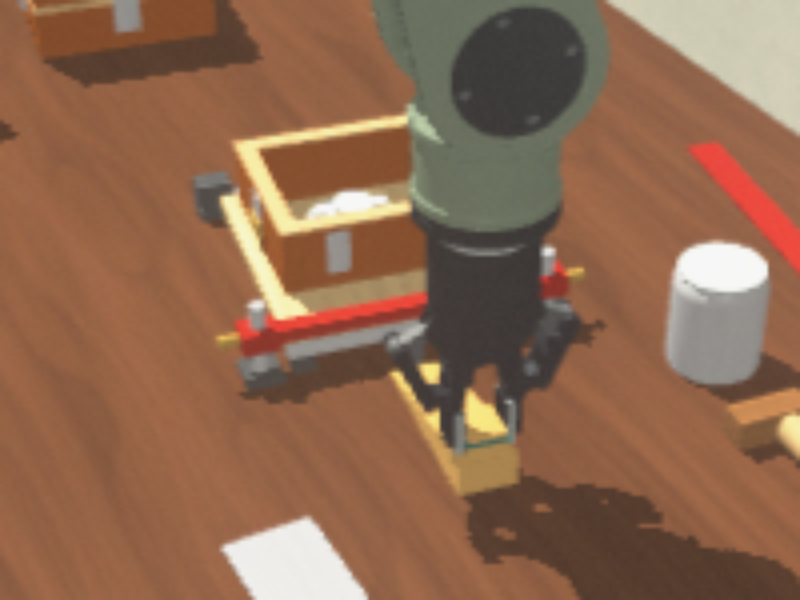

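View pics/top2.png

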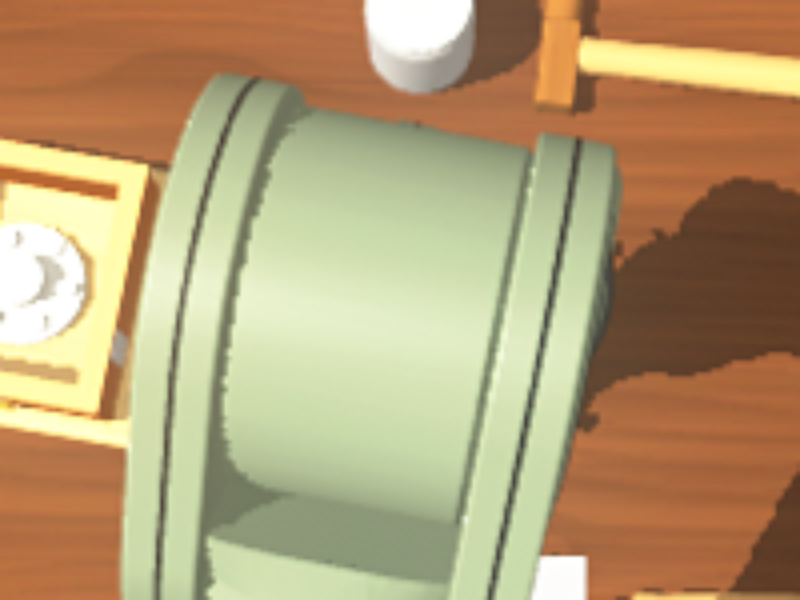

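The wedge is flat, square to the nose and centred in the gap, with the tip just short of the nose. The tin is well clear. I'll ease the downforce and slide in with force monitoring.

```bash
cat >> h.py <<'E'
def step(bot,x,z,v=.02,n=4):
    t=S0+x*SX; bot.line_to([*t,z],velocity=v); F=force(bot,n)
    r=(-F[:2]@SX,F[2],sx(bot)*1e3); print(f"cmd {x*1e3:.1f} act {r[2]:.2f} push {r[0]:.2f} Fz {r[1]:.2f} t {bot.current_t():.1f}"); return r
E
python3 - <<'E'
from station import bot
from h import *
step(bot,-.1625,.2021); step(bot,-.112,.2021,.06)
x=-.112; base=[]
while x<-.0701:
    x+=.003 
    r=step(bot,x,.2021,.03,3)
    if r[0]>14 or abs(r[1])>15: break
E
```

```text
cmd -162.5 act -162.52 push 0.29 Fz 5.78 t 10.2
cmd -112.0 act -111.14 push -0.88 Fz 5.31 t 11.2
cmd -109.0 act -108.29 push 0.61 Fz 5.30 t 11.5
cmd -106.0 act -105.32 push 1.08 Fz 5.41 t 11.8
cmd -103.0 act -102.32 push 0.35 Fz 5.19 t 12.1
cmd -100.0 act -99.36 push 0.96 Fz 5.88 t 12.4
cmd -97.0 act -96.68 push 4.19 Fz 5.69 t 12.7
cmd -94.0 act -94.27 push 8.59 Fz 5.88 t 13.0
cmd -91.0 act -91.41 push 10.03 Fz 5.60 t 13.3
cmd -88.0 act -88.42 push 9.92 Fz 6.16 t 13.6
cmd -85.0 act -85.44 push 9.81 Fz 5.54 t 13.9
cmd -82.0 act -82.44 push 10.03 Fz 6.02 t 14.2
cmd -79.0 act -79.44 push 9.58 Fz 5.95 t 14.5
cmd -76.0 act -76.47 push 10.18 Fz 5.82 t 14.8
cmd -73.0 act -73.45 push 9.53 Fz 6.13 t 15.1
cmd -70.0 act -70.45 push 9.33 Fz 5.90 t 15.4
```

```bash
python3 - <<'E'
from station import bot
from h import *
x=-.070; dx=.0012
while x<-.036:
    x+=dx
    r=step(bot,x,.2021,.02,4)
    if r[0]>11.5: dx=.0004
    if r[0]>18.5 or abs(r[1])>14: break
E
```

```text
cmd -68.8 act -69.46 push 11.67 Fz 6.33 t 15.7
cmd -68.4 act -69.24 push 12.38 Fz 6.02 t 16.1
cmd -68.0 act -68.85 push 13.19 Fz 6.11 t 16.4
cmd -67.6 act -68.47 push 13.44 Fz 6.56 t 16.7
cmd -67.2 act -68.08 push 13.22 Fz 6.29 t 17.0
cmd -66.8 act -67.70 push 13.26 Fz 6.20 t 17.3
cmd -66.4 act -67.29 push 13.73 Fz 6.38 t 17.6
cmd -66.0 act -66.88 push 13.52 Fz 6.04 t 17.9
cmd -65.6 act -66.49 push 13.19 Fz 5.69 t 18.3
cmd -65.2 act -66.08 push 12.94 Fz 6.15 t 18.6
cmd -64.8 act -65.70 push 13.06 Fz 6.09 t 18.9
cmd -64.4 act -65.28 push 13.16 Fz 5.98 t 19.2
cmd -64.0 act -64.88 push 13.22 Fz 6.00 t 19.5
cmd -63.6 act -64.50 push 13.15 Fz 6.25 t 19.9
cmd -63.2 act -64.07 push 13.59 Fz 6.44 t 20.2
cmd -62.8 act -63.69 push 13.07 Fz 6.31 t 20.5
cmd -62.4 act -63.29 push 13.25 Fz 6.77 t 20.8
cmd -62.0 act -62.89 push 13.13 Fz 6.80 t 21.1
cmd -61.6 act -62.49 push 13.33 Fz 6.31 t 21.4
cmd -61.2 act -62.06 push 13.39 Fz 6.50 t 21.8
cmd -60.8 act -61.69 push 13.00 Fz 6.68 t 22.1
cmd -60.4 act -61.30 push 13.34 Fz 6.35 t 22.4
cmd -60.0 act -60.89 push 13.17 Fz 5.82 t 22.7
cmd -59.6 act -60.50 push 13.04 Fz 6.26 t 23.0
cmd -59.2 act -60.09 push 12.95 Fz 6.67 t 23.3
cmd -58.8 act -59.73 push 13.48 Fz 6.41 t 23.6
cmd -58.4 act -59.28 push 13.21 Fz 6.01 t 24.0
cmd -58.0 act -58.89 push 12.80 Fz 6.15 t 24.3
cmd -57.6 act -58.48 push 13.17 Fz 6.62 t 24.6
cmd -57.2 act -58.08 push 13.64 Fz 6.43 t 24.9
cmd -56.8 act -57.70 push 13.15 Fz 6.16 t 25.2
cmd -56.4 act -57.30 push 13.17 Fz 6.33 t 25.6
cmd -56.0 act -56.89 push 12.78 Fz 5.89 t 25.9
cmd -55.6 act -56.50 push 13.34 Fz 6.29 t 26.2
cmd -55.2 act -56.20 push 13.57 Fz 6.76 t 26.5
cmd -54.8 act -56.01 push 15.74 Fz 6.65 t 26.8
cmd -54.4 act -55.87 push 17.71 Fz 6.31 t 27.1
cmd -54.0 act -55.70 push 19.68 Fz 6.97 t 27.4
```

```bash
python3 - <<'E'
from station import bot
from h import *
x=-.054
while x<-.050:
    x+=.0004
    r=step(bot,x,.2021,.02,4)
    if r[0]>26 or r[2]>-54.8: break
print(bot.current_wrist_torque(),bot.current_tcp_pos())
E
```

```text
cmd -53.6 act -55.55 push 21.51 Fz 6.69 t 27.8
cmd -53.2 act -55.39 push 24.13 Fz 6.67 t 28.1
cmd -52.8 act -55.28 push 25.76 Fz 6.83 t 28.4
cmd -52.4 act -55.11 push 27.54 Fz 7.14 t 28.7
[-5.75614891  0.61309244  0.0235841 ] [ 0.51220907 -0.0141818   0.20217739]
```

```bash
python3 - <<'E'
from station import bot
from h import *
x=-.0524
while x>-.060:
    x-=.0005
    r=step(bot,x,.2021,.02,3)
    if r[0]<2: break
r=step(bot,x,.2019,.02,3)
for w in (.0292,.0296,.030,.0305,.031):
    bot.move_gripper(w); F=force(bot,3); print(w,bot.current_gripper_width(),bot.current_grasp_force(),-F[:2]@SX,F[2],bot.current_t())
    if F[2]<1.5 or bot.current_grasp_force()<1: break
E
```

```text
cmd -52.9 act -55.25 push 25.15 Fz 7.18 t 29.0
cmd -53.4 act -55.35 push 21.43 Fz 6.46 t 29.3
cmd -53.9 act -55.47 push 18.97 Fz 5.80 t 29.6
cmd -54.4 act -55.58 push 15.59 Fz 5.89 t 29.9
cmd -54.9 act -55.71 push 11.77 Fz 5.38 t 30.2
cmd -55.4 act -55.83 push 9.13 Fz 5.88 t 30.5
cmd -55.9 act -55.96 push 6.47 Fz 4.85 t 30.8
cmd -56.4 act -56.08 push 3.31 Fz 5.15 t 31.1
cmd -56.9 act -56.23 push 0.64 Fz 5.44 t 31.4
cmd -56.9 act -56.21 push 0.56 Fz 10.21 t 31.7
0.0292 0.029121240522646516 32.600616216659546 0.29911208002831435 7.457637572402312 32.0
0.0296 0.029406224416483915 16.547308266162872 -1.8564023616908358 5.009306015366353 32.2667
0.03 0.029976550726312095 1.2536052614450455 -1.7655753936708831 -0.1731178178548629 32.5333
```

```bash
python3 - <<'E'
from station import bot
from h import *
for w in (.0304,.031,.034,.055):
    bot.move_gripper(w); F=force(bot,3); print(w,bot.current_grasp_force(),-F[:2]@SX,F[2],bot.current_t())
p=np.array(bot.current_tcp_pos())
bot.line_to([*p[:2],.30],velocity=.08); print(force(bot))
q=p[:2]-.12*SX
bot.line_to([*q,.40],velocity=.15); 
bot.goto([.38,-.33,.42],bot.current_tcp_rot()); print(bot.current_t())
for n in("side","top"):
    p,d=bot.snapshot(n); np.savez(f"pics/{n}3.npz",p=p,d=d)
    o=(110,150) if n=="side" else (100,150)
    cv2.imwrite(f"pics/{n}3.png",cv2.resize(p[o[0]:o[0]+150,o[1]:o[1]+200,::-1],(800,600)))
E
```

```text
0.0304 0.03665095428004861 -0.15052337256773984 -0.2136052407219966 32.8
0.031 0.0 0.06737132498749261 0.3782233456696585 33.0667
0.034 0.0 0.3519080749194726 -0.0016537357249952755 33.3333
0.055 0.0 0.09142526665568775 -0.44010226668654867 33.7167
[-0.05805009  0.33957988  0.19028809]
37.275
```

View pics/side3.png

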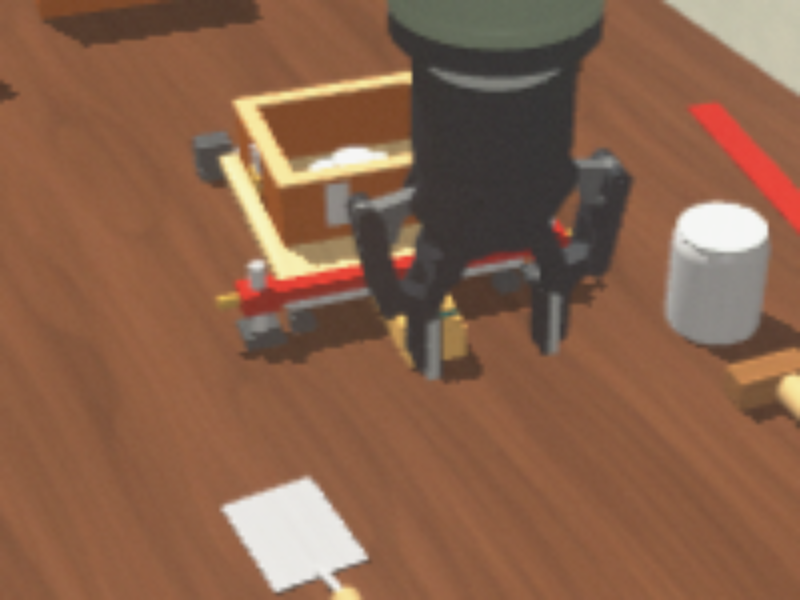

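View pics/top3.png

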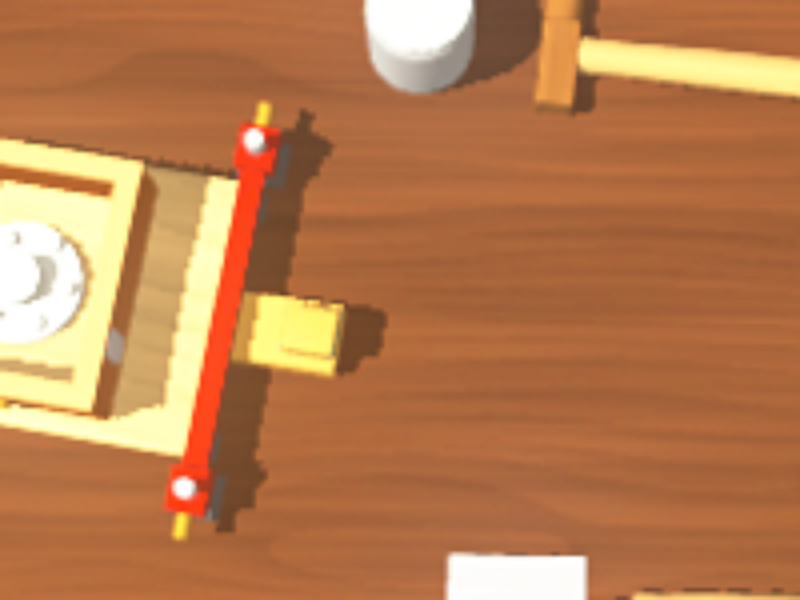

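The wedge lies flat and square under the nose with its head at top-crop px (312,335), and the nose bar is up against the red gauge. The tin, mallet and trowel haven't moved and the gripper is clear. The push reading puts the bearing force at about 6–8 N; wedge travel suggests somewhat less, about 3–6 N. Both are inside the 2–15 N band, so I'm handing in.

```bash
python3 -c "
from station import bot
print(bot.finish_job())"
```

```text
the job is handed in; nothing more can be done
None
```

I slid the wedge in flat until the nose bore on the gauge, took back the push, released it without a kick and handed the job in at about 37 s. The bearing force is my estimate, roughly 3–8 N from push and travel, since I couldn't measure it directly, and the hand-in call returned no verdict.

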